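# Tug-check the catches of two tilt-out bins

### The job

Check that both bins of the tilt-out organiser on the desk are properly caught, the left one first (left as you face its fronts) and then the right: give the bin's pull lip a light, steady outward tug for about a second. If the bin gives, do not swing it wide open; press it firmly home and tug it again until it holds. Finish with both bins shut and let go, and leave everything else on the desk where it stands.

Things in the scene. Friction and masses are not known exactly. Their poses are not given: they have to be found in the camera images.
- organiser: Fixed grey plastic organiser, 147 deep (x) x 300 wide (y) x 146 mm tall, with two white tilt-out bins. Origin at desk level, 62 mm behind its front edge. x points from the bin fronts inwards to the back (the fronts face -x, roughly towards the robot), y to the left facing the fronts, z up. Bin fronts are 138 wide, centred at y = +73.5 (left) and -73.5 mm (right).
- left_lip (a point): Middle of the top edge of the left bin's pull lip (in mid-thickness), 152 mm above the desk when shut. The lip is a white upright plate 100 wide (y) x 6 thick (x) x 36 mm tall; axes as the organiser's. Behind it is a trough, open above and at both ends: 40 mm from lip to bin front, floor 30 mm below the lip's top. A fingertip in the trough can tug the lip outwards (-x); its front can be pressed.
- right_lip (a point): The same point on the right bin's pull lip, 147 mm to the right of the left one.
- left_hinge (a point): Middle of the left bin's hinge line (runs along y), 12 mm above the desk; the lip's top is 140 mm above and 49 mm ahead (-x) of it. The bin tips outwards at the top. The hidden catch engages only when the bin is pressed some 7 mm inwards at the lip, past rest, to a hard stop (6 to 10 N, so press with 12 to 18 N); let go, the bin returns to rest.
- right_hinge (a point): Middle of the right bin's hinge line, likewise.
- left_bin (a joint): Tilt of the left bin (rad): 0 at rest, positive outwards (140 mm at the lip per rad) up to 0.5, -0.055 pressed fully home. A light spring returns a loose bin to rest, so loose and caught bins look alike; each may start caught or loose. Tugged, a caught bin stops after 3 mm of slack (0.02 to 0.03); past 0.05 it has given; past 0.4 is wide open.
- right_bin (a joint): The same for the right bin.
- left_pull (a joint): Outward flex of the left bin's springy lip relative to the bin (m): 0 at rest, stop at 0.006, 900 N/m. It shows the strength of the tug: a loose bin follows at under 2 N (flex under 0.002) for its first 30 mm; a good light tug on a caught bin is 3 to 5 N (flex 0.0035 to 0.0055).
- right_pull (a joint): The same for the right bin.
- succulent: Loose white ceramic pot with a small succulent, 90 mm across, about 100 mm tall, standing beside the organiser; origin under its middle.
- figurine_case: Loose round tin-shaped plastic case, 100 mm across, 71 mm tall, on the other side of the organiser (the two may be swapped); origin under its middle.
- mouse: Loose black mouse, 115 x 60 x 34 mm, on the desk in front of the organiser; origin under its middle.
- figurine: Loose small grey figurine, 36 mm across and 54 mm tall, standing on top of the organiser towards the back; origin under its base.

How it is judged (in metres and radians):
On the way, in this order (a step that is already met when the one before it is completed fails the run):
1. the left bin is tugged outwards (lip flexed over 2.5 mm) and its catch holds (value of joint left_pull above 0.0025 m and value of joint left_bin between 0.008 and 0.05 rad), for 0.5 s.
2. then the right bin is tugged outwards (lip flexed over 2.5 mm) and its catch holds (value of joint right_pull above 0.0025 m and value of joint right_bin between 0.008 and 0.05 rad), for 0.5 s.
At the end, for the whole second after the job is handed in: Both bins have held a tug, left then right, and are shut (tilt under 0.03 rad, lips unflexed) with nothing touching them; nothing else on the desk has been moved (value of joint each of left_bin, right_bin below 0.03 rad and value of joint each of left_pull, right_pull below 0.0015 m).
It fails at once if a bin is swung wide open (past 0.4 rad) (value of joint any of left_bin, right_bin above 0.4 rad).
It fails at once if another thing on the desk is moved by more than 20 mm (distance of any of succulent, figurine_case, mouse, figurine from where it was at the start of the episode above 0.02 m).
It also fails if it takes over 61 s, if anything falls off the work surface, if the arm or the gripper's body presses on something with over 40 N, if the wrist force passes 120 N, or if a joint passes its speed limit or range.

### The arm

A 7-joint arm with a two-finger parallel gripper is mounted at the origin on the work surface. World frame = base frame: x ahead of the robot, y to its left, z up, the work surface at z = 0. Lengths are in m, angles in degrees, forces in N, time in s.
With the tool pointing down it reaches from about 0.4 to 0.85 m from the base axis. Payload 4.5 kg.
Tool frame: the origin (TCP) lies midway between the tips of the shut fingers; the grasp point (between the pads) lies 19 mm behind it (bot.pinch_z is the distance from the TCP to the grasp point, in m); z points along the fingers, y is the direction in which the jaws open and shut (so a half turn about z gives the same grasp; the last joint's range is limited). The gripper opens to 85 mm and grips with 20 to 120 N. Pads are 22 mm wide; open, the fingers measure 114 mm over their backs; the gripper's body (76 mm by 85 mm) begins 54 mm behind the grasp point. The pads swing forward as they close: fully open they stand 13 mm farther back than shut.
Start: joints at [67.999, 39.483, -11.15, 89.685, 9.013, 51.709, -12.324], TCP at [0.254, -0.571, 0.231] pointing down, gripper open.
Joint ranges: [-172.22, 172.22], [-26.19, 119.32], [-84.43, 86.54], [7.71, 146.69], [-57.33, 237.33], [2.42, 119.75], [-152.13, 152.13]. Speed limits (degrees/s): [147.25, 147.25, 180, 180, 180, 180, 180].

### API

Orientations are given as [roll, pitch, yaw] about the fixed x, y, z axes, in that order (R = Rz(yaw) Ry(pitch) Rx(roll)).
In Python, from rig import bot gives the robot as it stands.
- The arm moves only by the shell command python3 -m pendant 'ROWS'. ROWS is a JSON object of lists of equal length, an entry for each row: "xyz": the shift along the world's x, y, z in m, a list of three; "rot": the turn, a rotation vector about the world's x, y, z in rad, a list of three; "hand": the opening, from -1 (shut) to 1 (fully open), so that 0 is half open. In form: {"xyz": [[x, y, z], ...], "rot": [[rx, ry, rz], ...], "hand": [hand, ...]}. A call has 1 to 12 rows; each row is the pose to reach, as a shift and turn from the pose commanded when the call began; what a row does not reach only later rows make up. A row lasts 1/8 s, in which the tool goes at most 62.5 mm and 10.7 degrees, less where a joint would pass 70% of its speed; a pose out of reach is approached as far as the arm can. A call with a gripper value outside its range is refused whole. The fingers move at their own pace and stop on an object; the grip force is fixed at half the most. Time passes only in rows, so rows that repeat a pose let the fingers close. It gives the time, the measured TCP pose, the force and the opening at its end, in the units of the state.
- bot.observe(): the state, without advancing time (a new reading comes with each control period).
- bot.camera(name): name is "scene" or "top" or "wrist"; returns a dict with "image" (400x640x3 uint8, blue, green, red), "fov_y" (degrees; the focal length in pixels is half the picture's height over the tangent of half this angle, whatever the lens; pixels are square), "cx", "cy" (the principal point, pixels), "R" (3x3) and "t" (3): a world point X has camera coordinates R X + t; the wrist camera has in their place "hand_eye" (4x4, takes a point from camera to tool coordinates, whose origin is the TCP and whose axes are the flange's). Camera axes: x right, y down, z forward; pixel columns grow to the right and rows downward; lengths in m; the calibration is good to about 2 mm. A picture is of the moment at which its call begins: read the wrist's pose just before it. There is no depth.
- bot.job_done(): hands the job in, once; it reports no verdict.
Trained networks look in the newest picture that a camera, given by its name, has taken for a name from the list of things; names that differ only in an ending like _2 or _b are one class to them, and where a whole thing is asked for, a point or a joint stands for the part that bears it (a point fixed in the world has none). Each returns a list of dicts, best first, with "confidence" (0 to 1); they miss things now and then, are a little off and sometimes report something else, mostly with a low value. They report only what shows in the picture. A call takes as long as a camera call.
- bot.cut_out(camera, query): "mask" (400x640 bool, what is visible of it) and "box" ([centre column, centre row, width, height] in pixels, round what is visible of it).
The state is a dict: "time": time; "q": joint angles; "dq": joint speeds; "tau": joint torques, N m; "position": TCP position; "tool_rot": TCP orientation; "force": force on the tool from outside, world axes, zero at the start; "ft_torque": the same for the moment, N m; "grip_width": finger opening in m.
Only numpy, scipy, OpenCV 4.12 (cv2) and the standard library are available. Lean on these libraries where they do the work, as an engineer would, in place of code of your own. Each camera call takes 0.05 s, during which the arm holds its last target. There are 200 camera calls.

## Working session

There is one attempt and no reset: what is moved stays moved. The work goes in short steps, Python scripts to look and compute and a shell command to move; the robot and the scene stay as the last step left them, time stands still between calls to the robot, and variables do not carry over. Pictures are saved under pics/ and viewed, about 8 in all and at most 12, crops included, and the job is handed in when it is done.

```bash
mkdir -p pics; ls
cat > h.py <<'E'
from rig import bot
import numpy as np, cv2
def K(c):
    f=200/np.tan(np.radians(c["fov_y"])/2); return np.array([[f,0,c["cx"]],[0,f,c["cy"]],[0,0,1]])
def proj(c,X):
    p=(c["R"]@np.asarray(X).T).T+c["t"]; p=p@K(c).T; return p[:,:2]/p[:,2:]
def onz(c,uv,z):
    R=np.array(c["R"]);t=np.array(c["t"]);d=R.T@np.linalg.inv(K(c))@[uv[0],uv[1],1];o=-R.T@t
    return o+d*(z-o[2])/d[2]
E
python3 - <<'E'
from h import *
print(bot.observe())
ims=[]
for n in ("top","scene"):
    c=bot.camera(n);ims.append(c["image"]);print(n,{k:v for k,v in c.items() if k!="image"})
    cv2.imwrite(f"pics/{n}1.png",c["image"])
    for q in ("organiser","left_lip","left_bin","succulent","figurine_case","mouse","figurine"):
        for r in bot.cut_out(n,q)[:2]: 
            m=r["mask"].astype(np.uint8); rc=cv2.minAreaRect(np.argwhere(m)[:,::-1].astype(np.float32))
            print(n,q,round(r["confidence"],2),np.round(r["box"]),np.round(cv2.boxPoints(rc)).tolist(), np.round(onz(c,r["box"][:2],.05),3))
E
```

```text
pics
{'time': 0.0, 'q': array([ 68.00011504,  39.53478187, -11.14610578,  89.74740102,
         9.01140891,  51.70948446, -12.32541514]), 'dq': array([ 0.05647286,  0.16934741,  0.09396313, -0.02184919,  0.07032616,
        0.09958725,  0.02704724]), 'tau': array([-2.69114180e-04, -5.39606595e+01, -1.26650602e+00, -1.58540404e+01,
        9.11065290e-03,  9.49803652e-03, -8.70815420e-07]), 'position': array([ 0.25327076, -0.57064212,  0.23045544]), 'tool_rot': array([-1.79890358e+02,  6.18868915e-03,  2.39407681e+01]), 'force': array([ 1.04691019,  0.34746796, -0.06009355]), 'ft_torque': array([0.00216227, 0.0221899 , 0.00886182]), 'grip_width': 0.0855192521121476}
top {'fov_y': 50.26685954651855, 'cx': 316.74164513350803, 'cy': 204.38543678777796, 'R': array([[-0.02739988, -0.99953218,  0.01358926],
       [-0.98393494,  0.02456822, -0.17682886],
       [ 0.17641227, -0.01821604, -0.9841478 ]]), 't': array([0.05845606, 0.61338189, 0.99811342])}
top organiser 0.65 [295. 189. 141. 101.] [[222.0, 221.0], [236.0, 137.0], [366.0, 158.0], [352.0, 242.0]] [0.656 0.095 0.05 ]
top organiser 
[... 1870 characters left out ...]
], [376.0, 157.0], [342.0, 187.0]] [0.552 0.239 0.05 ]
scene succulent 0.63 [348. 160.  46.  49.] [[320.0, 162.0], [354.0, 133.0], [376.0, 158.0], [342.0, 187.0]] [0.553 0.244 0.05 ]
scene figurine_case 0.97 [404. 159.  33.  30.] [[384.0, 152.0], [399.0, 133.0], [429.0, 156.0], [414.0, 176.0]] [0.685 0.334 0.05 ]
scene figurine_case 0.67 [282. 262.  39.  40.] [[254.0, 260.0], [281.0, 234.0], [308.0, 261.0], [282.0, 288.0]] [ 0.593 -0.126  0.05 ]
scene mouse 0.81 [312. 169.  34.  26.] [[295.0, 163.0], [311.0, 152.0], [328.0, 178.0], [312.0, 189.0]] [0.488 0.159 0.05 ]
scene figurine 0.48 [332. 222.  12.  22.] [[325.0, 210.0], [340.0, 210.0], [340.0, 231.0], [325.0, 231.0]] [0.63  0.039 0.05 ]
```

```bash
cat >> h.py <<'E'
def world(p,pts):
    x,y,a=p; c,s=np.cos(a),np.sin(a); P=np.asarray(pts,float)
    return np.c_[x+c*P[:,0]-s*P[:,1], y+s*P[:,0]+c*P[:,1], P[:,2]]
def box(x0,x1,y0,y1,z0,z1): return np.array([[x,y,z] for x in (x0,x1) for y in (y0,y1) for z in (z0,z1)])
LX=-.105
LIPS=[box(LX-.003,LX+.003,s*.0735-.05,s*.0735+.05,.116,.152) for s in (1,-1)]
BODY=box(-.062,.085,-.15,.15,0,.146)
def draw(c,p,im):
    for P in [BODY]+LIPS:
        u=proj(c,world(p,P))
        for i in range(8):
            for j in range(i):
                if np.sum(np.abs(P[i]-P[j])>1e-6)==1: cv2.line(im,tuple(int(v*16) for v in u[i]),tuple(int(v*16) for v in u[j]),(0,0,255),1,cv2.LINE_AA,4)
E
cat > fit.py <<'E'
from h import *
from scipy.optimize import minimize
C={n:bot.camera(n) for n in("top","scene")}; M={n:[r for r in bot.cut_out(n,"organiser")][0]["mask"] for n in C}
def sil(c,p):
    m=np.zeros((400,640),np.uint8)
    for P in [BODY]+LIPS: cv2.fillConvexPoly(m,cv2.convexHull(np.round(proj(c,world(p,P))*16).astype(np.int32)),1,8,4)
    return m>0
def cost(p):
    return -sum((sil(C[n],p)&M[n]).sum()/(sil(C[n],p)|M[n]).sum() for n in C)
b=min((minimize(cost,[.68,.09,a],method="Nelder-Mead",options=dict(initial_simplex=[[.68,.09,a],[.7,.09,a],[.68,.11,a],[.68,.09,a+.15]])) for a in(-.3,0,.3)),key=lambda r:r.fun)
print(b.x,b.fun); np.save("p.npy",b.x)
out=[]
for n,(x,y) in dict(top=(140,110),scene=(230,110)).items():
    im=C[n]["image"].copy(); a=cv2.resize(im[y:y+180,x:x+260],None,fx=1.5,fy=1.5); draw(C[n],b.x,im)
    out.append(np.hstack([a,cv2.resize(im[y:y+180,x:x+260],None,fx=1.5,fy=1.5)]))
cv2.imwrite("pics/a.png",np.vstack(out))
E
python3 fit.py
```

```text
[ 0.64622399  0.09124223 -0.19302812] -1.7987419889662624
```

View pics/a.png

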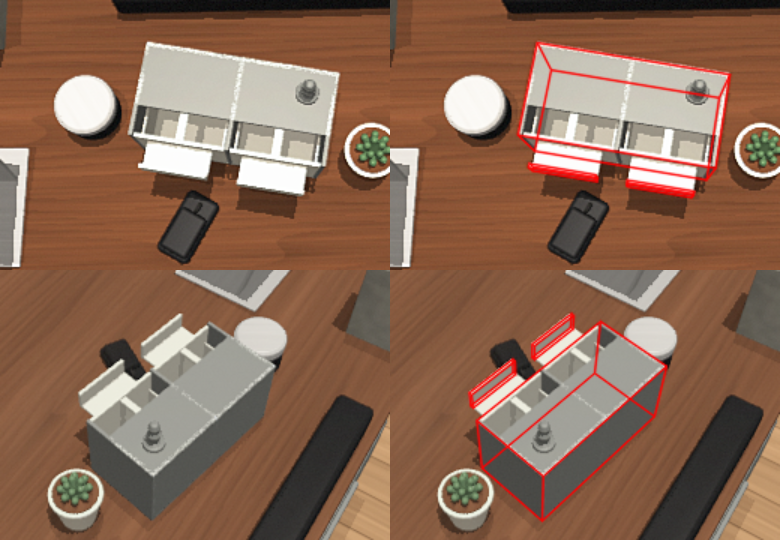

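Run:
```python
from h import *
p=np.load("p.npy"); s=bot.observe()["position"]
T=world(p,[[-.082,.0735,.24],[-.082,-.0735,.24],[LX,.0735,.152],[LX,-.0735,.152]]); print(T, T[0]-s, np.degrees(p[2]), np.cos(p[2]),np.sin(p[2]))
```

```text
[[0.57984653 0.17910737 0.24      ]
 [0.55164728 0.03483748 0.24      ]
 [0.55727369 0.1835195  0.152     ]
 [0.52907444 0.03924961 0.152     ]] [0.32620603 0.75035271 0.0086798 ] -11.059696483842716 0.9814278467485585 -0.19183164917835624
```

```bash
python3 -m pendant '{"xyz":[[0.02,0.05,0.03],[0.05,0.1,0.06],[0.08,0.155,0.06],[0.1,0.21,0.06],[0.125,0.265,0.06],[0.15,0.32,0.06],[0.17,0.38,0.06],[0.2,0.435,0.06],[0.22,0.49,0.06],[0.245,0.545,0.06],[0.27,0.6,0.06],[0.29,0.655,0.06]],"rot":[[0,0,-0.1],[0,0,-0.2],[0,0,-0.3],[0,0,-0.4],[0,0,-0.5],[0,0,-0.611],[0,0,-0.611],[0,0,-0.611],[0,0,-0.611],[0,0,-0.611],[0,0,-0.611],[0,0,-0.611]],"hand":[-1,-1,-1,-1,-1,-1,-1,-1,-1,-1,-1,-1]}' && python3 -m pendant '{"xyz":[[0.02,0.05,0],[0.036,0.095,0],[0.036,0.095,0],[0.036,0.095,0]],"rot":[[0,0,0],[0,0,0],[0,0,0],[0,0,0]],"hand":[-1,-1,-1,-1]}'
cat > w.py <<'E'
from h import *
import sys
from scipy.spatial.transform import Rotation as Ro
def wcam():
    s=bot.observe(); c=bot.camera("wrist"); T=np.eye(4); T[:3,:3]=Ro.from_euler("xyz",s["tool_rot"],degrees=True).as_matrix(); T[:3,3]=s["position"]
    W=np.linalg.inv(T@c["hand_eye"]); c["R"],c["t"]=W[:3,:3],W[:3,3]; return c,s
if __name__=="__main__":
    c,s=wcam(); print(s["position"],s["tool_rot"],s["force"],s["time"],s["grip_width"]); im=c["image"].copy(); draw(c,np.load("p.npy"),im)
    cv2.imwrite(sys.argv[1],np.vstack([cv2.resize(c["image"],(480,300)),cv2.resize(im,(480,300))]))
    for r in bot.cut_out("wrist","left_lip")[:3]: print(r["confidence"],np.round(r["box"]),cv2.boxPoints(cv2.minAreaRect(np.argwhere(r["mask"])[:,::-1].astype(np.float32))).round().tolist())
    print(proj(c,world(np.load("p.npy"),LIPS[0])).round().tolist())
E
python3 w.py pics/w1.png
```

```text
time: 2.5
position: [0.5445, 0.0857, 0.2915]
tool_rot: [-180.0, -0.1, -11.1]
force: [1.3, -0.1, 0.4]
grip_width: -0.0001
time: 3.0
position: [0.5794, 0.1778, 0.2911]
tool_rot: [179.9, 0.0, -11.1]
force: [-0.4, -1.1, -0.5]
grip_width: -0.0
[0.57939872 0.17780704 0.29109573] [ 1.79916573e+02  1.64812670e-02 -1.10929247e+01] [-0.3615135  -1.09211413 -0.50727856] 3.0 -1.2158178450908231e-05
0.95 [321. 208. 119.  15.] [[264.0, 218.0], [264.0, 203.0], [378.0, 203.0], [378.0, 218.0]]
[[372.0, 206.0], [378.0, 219.0], [269.0, 207.0], [263.0, 219.0], [372.0, 201.0], [378.0, 212.0], [269.0, 201.0], [263.0, 212.0]]
```

View pics/w1.png

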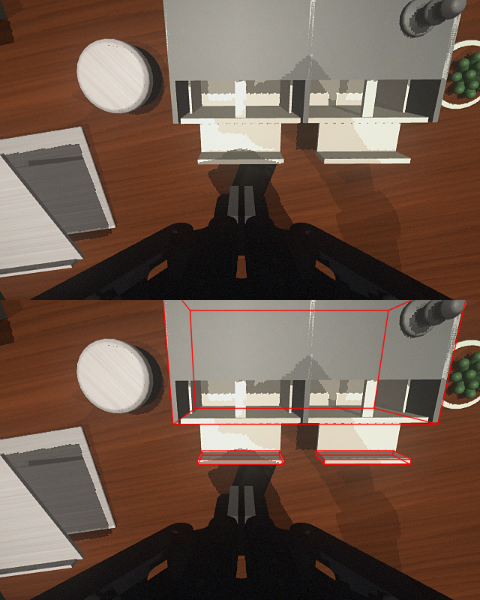

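```bash
python3 -m pendant '{"xyz":[[0,0,-0.05],[0,0,-0.09],[0,0,-0.12],[0,0,-0.135],[0,0,-0.148],[0,0,-0.157],[0,0,-0.157],[0,0,-0.157]],"rot":[[0,0,0],[0,0,0],[0,0,0],[0,0,0],[0,0,0],[0,0,0],[0,0,0],[0,0,0]],"hand":[-1,-1,-1,-1,-1,-1,-1,-1]}'
cat > s.py <<'E'
from h import *
s=bot.observe(); a=np.load("p.npy")[2]; R=np.array([[np.cos(a),np.sin(a)],[-np.sin(a),np.cos(a)]])
p=np.load("p.npy"); print("t",s["time"],"org pos mm",(R@(s["position"][:2]-p[:2])*1000).round(1),"z",s["position"][2].round(4),"F org",(R@s["force"][:2]).round(2),s["force"][2].round(2))
E
python3 s.py
python3 -m pendant '{"xyz":[[-0.002,0.0004,0],[-0.004,0.0008,0],[-0.0059,0.0012,0],[-0.0059,0.0012,0]],"rot":[[0,0,0],[0,0,0],[0,0,0],[0,0,0]],"hand":[-1,-1,-1,-1]}'; python3 s.py
```

```text
time: 4.1
position: [0.5801, 0.1789, 0.135]
tool_rot: [-180.0, -0.1, -11.1]
force: [0.5, -1.0, 0.0]
grip_width: -0.0004
t 4.1 org pos mm [-81.7  73.4] z 0.135 F org [ 0.7  -0.83] 0.03
time: 4.6
position: [0.5735, 0.1801, 0.1344]
tool_rot: [180.0, 0.0, -11.1]
force: [-0.0, -0.7, -0.1]
grip_width: -0.0001
t 4.6 org pos mm [-88.4  73.2] z 0.1344 F org [ 0.13 -0.68] -0.12
```

```bash
for i in 1 2 3 4; do python3 -m pendant '{"xyz":[[-0.00196,0.0004,0],[-0.00196,0.0004,0]],"rot":[[0,0,0],[0,0,0]],"hand":[-1,-1]}' >/dev/null; python3 s.py; done
```

```text
t 4.85 org pos mm [-90.4  73.2] z 0.1343 F org [ 0.05 -0.02] 0.11
t 5.1 org pos mm [-92.4  73.2] z 0.1343 F org [0.57 1.07] -0.46
t 5.35 org pos mm [-94.3  73.2] z 0.1343 F org [ 0.76 -0.72] -0.73
t 5.6 org pos mm [-96.4  73.2] z 0.1343 F org [-0.07 -0.54] 0.01
```

```bash
for i in 1 2 3 ; do python3 -m pendant '{"xyz":[[-0.00196,0.0004,0],[-0.00196,0.0004,0]],"rot":[[0,0,0],[0,0,0]],"hand":[-1,-1]}' >/dev/null; python3 s.py; done
python3 - <<'E'
from w import *
c,s=wcam(); cv2.imwrite("pics/w2.png",c["image"][100:400,100:540])
for r in bot.cut_out("wrist","left_lip")[:3]: print(r["confidence"],np.round(r["box"]))
print(proj(c,world(np.load("p.npy"),LIPS[0])).round().tolist())
E
```

```text
t 5.85 org pos mm [-98.3  73.2] z 0.1343 F org [ 1.02 -0.43] -0.37
t 6.1 org pos mm [-100.3   73.3] z 0.1343 F org [0.47 0.43] -0.42
t 6.35 org pos mm [-102.3   73.3] z 0.1343 F org [ 0.47 -0.15] -0.77
0.8 [322. 288. 230.  41.]
[[419.0, 260.0], [443.0, 300.0], [225.0, 260.0], [202.0, 300.0], [420.0, 250.0], [444.0, 287.0], [224.0, 250.0], [200.0, 287.0]]
```

View pics/w2.png

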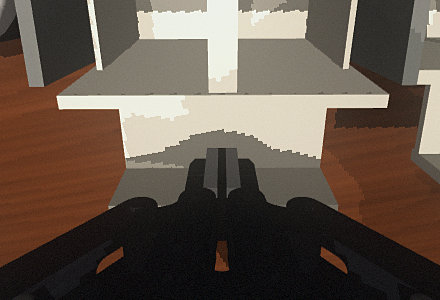

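```bash
for i in 1 2 3 ; do python3 -m pendant '{"xyz":[[-0.00196,0.0004,0],[-0.00196,0.0004,0]],"rot":[[0,0,0],[0,0,0]],"hand":[-1,-1]}' >/dev/null; python3 s.py; done
python3 - <<'E'
from w import *
c,s=wcam(); im=c["image"].copy(); draw(c,np.load("p.npy"),im)
o=[im[100:350,100:540]]
c=bot.camera("scene"); im=c["image"].copy(); draw(c,np.load("p.npy"),im); o.append(cv2.resize(np.hstack([c["image"][120:200,290:380],im[120:200,290:380]]),(440,220),interpolation=cv2.INTER_CUBIC))
cv2.imwrite("pics/w3.png",np.vstack(o))
E
```

```text
t 6.7 org pos mm [-104.4   73.3] z 0.1343 F org [1.09 0.41] -0.36
t 6.95 org pos mm [-106.4   73.3] z 0.1343 F org [ 1.2  -0.97] -0.51
t 7.2 org pos mm [-108.3   73.4] z 0.1343 F org [-0.    1.08] 0.31
```

View pics/w3.png

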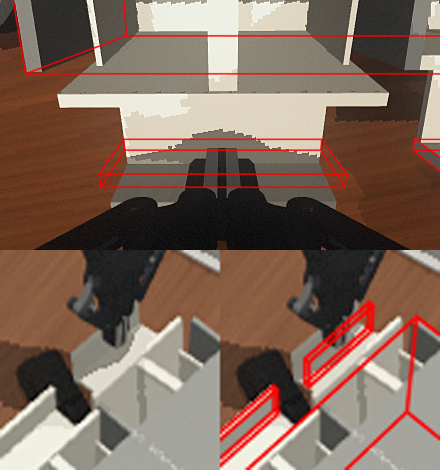

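```bash
python3 -m pendant '{"xyz":[[0.008,-0.0016,0],[0.016,-0.003,0],[0.0226,-0.0044,0],[0.0226,-0.0044,0.02],[0.0226,-0.0044,0.045],[0.0226,-0.0044,0.045],[0,0,0.045],[-0.0236,0.0046,0.045],[-0.0236,0.0046,0.045],[-0.0236,0.0046,0.02],[-0.0236,0.0046,0],[-0.0236,0.0046,0]],"rot":[[0,0,0],[0,0,0],[0,0,0],[0,0,0],[0,0,0],[0,0,0],[0,0,0],[0,0,0],[0,0,0],[0,0,0],[0,0,0],[0,0,0]],"hand":[-1,-1,-1,-1,-1,-1,-1,-1,-1,-1,-1,-1]}'; python3 s.py
python3 -m pendant '{"xyz":[[0.004,-0.0008,0],[0.008,-0.0016,0],[0.0098,-0.002,0],[0.0098,-0.002,0]],"rot":[[0,0,0],[0,0,0],[0,0,0],[0,0,0]],"hand":[-1,-1,-1,-1]}' >/dev/null; python3 s.py
for i in 1 2 3 4; do python3 -m pendant '{"xyz":[[0.00196,-0.0004,0],[0.00196,-0.0004,0]],"rot":[[0,0,0],[0,0,0]],"hand":[-1,-1]}' >/dev/null; python3 s.py; done
```

```text
time: 8.8
position: [0.5304, 0.1877, 0.1326]
tool_rot: [179.9, 0.1, -11.1]
force: [-0.8, 0.2, 0.7]
grip_width: 0.0001
t 8.8 org pos mm [-132.2   72.4] z 0.1326 F org [-0.85  0.08] 0.72
t 9.3 org pos mm [-121.8   73.2] z 0.1347 F org [-0.4   0.96] -0.32
t 9.55 org pos mm [-120.1   73.2] z 0.1344 F org [-0.52 -0.24] -0.84
t 9.8 org pos mm [-118.    73.2] z 0.1343 F org [ 0.44 -0.22] 0.27
t 10.05 org pos mm [-116.1   73.2] z 0.1343 F org [0.29 0.1 ] -0.7
t 10.3 org pos mm [-115.4   73.2] z 0.1342 F org [-4.8  0.5] 2.82
```

```bash
for i in 1 2 3; do python3 -m pendant '{"xyz":[[0.00196,-0.0004,0],[0.00196,-0.0004,0]],"rot":[[0,0,0],[0,0,0]],"hand":[-1,-1]}' >/dev/null; python3 s.py; done
```

```text
t 10.55 org pos mm [-114.2   73.2] z 0.1342 F org [-5.2  -0.39] 4.91
t 10.8 org pos mm [-112.5   73.2] z 0.1342 F org [-7.16 -0.83] 4.5
t 11.05 org pos mm [-112.1   73.1] z 0.1341 F org [-9.5   0.62] 8.06
```

```bash
for i in 1 2 ; do python3 -m pendant '{"xyz":[[0.00196,-0.0004,0],[0.00196,-0.0004,0]],"rot":[[0,0,0],[0,0,0]],"hand":[-1,-1]}' >/dev/null; python3 s.py; done
```

```text
t 11.3 org pos mm [-112.    73.1] z 0.134 F org [-13.29  -0.96] 10.63
t 11.55 org pos mm [-111.9   73.1] z 0.1339 F org [-15.87   0.35] 12.92
```

```bash
python3 -m pendant '{"xyz":[[0.0008,-0.0002,0],[0.0008,-0.0002,0],[0.0008,-0.0002,0]],"rot":[[0,0,0],[0,0,0],[0,0,0]],"hand":[-1,-1,-1]}' >/dev/null; python3 s.py
python3 -m pendant '{"xyz":[[-0.01,0.002,0],[-0.02,0.004,0],[-0.0275,0.0054,0],[-0.0275,0.0054,0.02],[-0.0275,0.0054,0.045],[-0.0275,0.0054,0.045],[0,0,0.045],[0.0216,-0.0042,0.045],[0.0216,-0.0042,0.045],[0.0216,-0.0042,0.02],[0.0216,-0.0042,0],[0.0216,-0.0042,0]],"rot":[[0,0,0],[0,0,0],[0,0,0],[0,0,0],[0,0,0],[0,0,0],[0,0,0],[0,0,0],[0,0,0],[0,0,0],[0,0,0],[0,0,0]],"hand":[-1,-1,-1,-1,-1,-1,-1,-1,-1,-1,-1,-1]}'; python3 s.py
```

```text
t 11.925 org pos mm [-111.8   73.1] z 0.1339 F org [-18.33   0.3 ] 13.74
time: 13.42
position: [0.5778, 0.1784, 0.1325]
tool_rot: [179.9, 0.3, -11.0]
force: [-0.6, 0.1, 0.6]
grip_width: -0.0
t 13.425 org pos mm [-83.9  72.4] z 0.1325 F org [-0.57  0.03] 0.65
```

```bash
python3 -m pendant '{"xyz":[[-0.004,0.0008,0],[-0.0078,0.0015,0],[-0.0078,0.0015,0]],"rot":[[0,0,0],[0,0,0],[0,0,0]],"hand":[-1,-1,-1]}' >/dev/null; python3 s.py
for i in 1 2 3 4; do python3 -m pendant '{"xyz":[[-0.00196,0.0004,0],[-0.00196,0.0004,0]],"rot":[[0,0,0],[0,0,0]],"hand":[-1,-1]}' >/dev/null; python3 s.py; done
```

```text
t 13.8 org pos mm [-89.6  73.4] z 0.135 F org [-0.76 -0.05] -0.89
t 14.05 org pos mm [-91.4  73.1] z 0.1345 F org [-0.06 -0.25] 0.13
t 14.3 org pos mm [-93.5  73.1] z 0.1343 F org [0.56 0.35] -0.06
t 14.55 org pos mm [-95.2  73. ] z 0.1343 F org [ 1.02 -0.37] 0.41
t 14.8 org pos mm [-96.8  73. ] z 0.1344 F org [2.72 0.06] -1.28
```

```bash
python3 -m pendant '{"xyz":[[-0.00147,0.0003,0],[-0.00147,0.0003,0]],"rot":[[0,0,0],[0,0,0]],"hand":[-1,-1]}' >/dev/null; python3 s.py;  python3 -m pendant '{"xyz":[[0,0,0],[0,0,0]],"rot":[[0,0,0],[0,0,0]],"hand":[-1,-1]}' >/dev/null; python3 s.py
```

```text
t 15.05 org pos mm [-98.2  73. ] z 0.1344 F org [ 2.89 -0.4 ] -1.69
t 15.3 org pos mm [-98.5  73. ] z 0.1344 F org [3.7  0.17] -2.74
```

```bash
for i in 1 2 3 4; do python3 -m pendant '{"xyz":[[-0.0002,0,0],[-0.0002,0,0],[-0.0002,0,0]],"rot":[[0,0,0],[0,0,0],[0,0,0]],"hand":[-1,-1,-1]}' >/dev/null; python3 s.py; done
```

```text
t 15.675 org pos mm [-98.9  73.1] z 0.1343 F org [ 4.17 -1.38] -1.7
t 16.05 org pos mm [-99.2  73. ] z 0.1343 F org [4.3  0.14] -2.75
t 16.425 org pos mm [-99.3  73. ] z 0.1343 F org [ 5.1 -0.1] -3.22
t 16.8 org pos mm [-99.6  73. ] z 0.1343 F org [4.41 0.38] -2.52
```

```bash
python3 -m pendant '{"xyz":[[0.008,-0.0016,0],[0.0167,-0.0033,0],[0.0167,-0.0033,0],[0.0167,-0.0033,0.025],[0.0167,-0.0033,0.05],[0.0167,-0.0033,0.05],[0.0077,-0.0493,0.05],[-0.0023,-0.1003,0.05],[-0.0115,-0.1476,0.05],[-0.0115,-0.1476,0.05],[-0.0115,-0.1476,0.05],[-0.0115,-0.1476,0.05]],"rot":[[0,0,0],[0,0,0],[0,0,0],[0,0,0],[0,0,0],[0,0,0],[0,0,0],[0,0,0],[0,0,0],[0,0,0],[0,0,0],[0,0,0]],"hand":[-1,-1,-1,-1,-1,-1,-1,-1,-1,-1,-1,-1]}'; python3 s.py
python3 -m pendant '{"xyz":[[0,0,-0.02],[0,0,-0.037],[0,0,-0.05],[0,0,-0.05],[-0.004,0.0008,-0.05],[-0.0065,0.0013,-0.05],[-0.0065,0.0013,-0.05]],"rot":[[0,0,0],[0,0,0],[0,0,0],[0,0,0],[0,0,0],[0,0,0],[0,0,0]],"hand":[-1,-1,-1,-1,-1,-1,-1]}' >/dev/null; python3 s.py
for i in 1 2 3 4; do python3 -m pendant '{"xyz":[[-0.00196,0.0004,0],[-0.00196,0.0004,0]],"rot":[[0,0,0],[0,0,0]],"hand":[-1,-1]}' >/dev/null; python3 s.py; done
```

```text
time: 18.3
position: [0.5509, 0.0362, 0.1839]
tool_rot: [-179.9, 0.0, -10.9]
force: [0.2, -0.0, 0.5]
grip_width: -0.0002
t 18.3 org pos mm [-83.  -72.3] z 0.1839 F org [0.17 0.03] 0.51
t 19.175 org pos mm [-89.3 -74. ] z 0.1348 F org [-0.48 -0.35] -0.4
t 19.425 org pos mm [-91.3 -74.1] z 0.1344 F org [ 0.45 -0.59] 0.7
t 19.675 org pos mm [-93.4 -74.1] z 0.1343 F org [-0.27 -0.32] -0.06
t 19.925 org pos mm [-95.4 -74. ] z 0.1343 F org [-0.2  -1.06] -0.68
t 20.175 org pos mm [-97.4 -74. ] z 0.1343 F org [ 0.9  -0.37] -0.26
```

```bash
for i in 1 2; do python3 -m pendant '{"xyz":[[-0.00196,0.0004,0],[-0.00196,0.0004,0]],"rot":[[0,0,0],[0,0,0]],"hand":[-1,-1]}' >/dev/null; python3 s.py; done; for i in 1 2 3; do python3 -m pendant '{"xyz":[[0,0,0]],"rot":[[0,0,0]],"hand":[-1]}' >/dev/null; python3 s.py; done
```

```text
t 20.425 org pos mm [-99.4 -74. ] z 0.1343 F org [ 0.62 -0.08] -0.58
t 20.675 org pos mm [-101.4  -74. ] z 0.1343 F org [0.   0.63] -0.36
t 20.8 org pos mm [-101.2  -73.9] z 0.1343 F org [ 0.37 -1.33] 0.08
t 20.925 org pos mm [-101.2  -74. ] z 0.1343 F org [0.61 0.13] -0.03
t 21.05 org pos mm [-101.2  -74. ] z 0.1343 F org [ 0.07 -0.57] 0.23
```

```bash
python3 -m pendant '{"xyz":[[0.008,-0.0016,0],[0.0157,-0.0031,0],[0.0157,-0.0031,0],[0.0157,-0.0031,0.02],[0.0157,-0.0031,0.045],[0.0157,-0.0031,0.045],[-0.008,0.0016,0.045],[-0.0304,0.006,0.045],[-0.0304,0.006,0.045],[-0.0304,0.006,0.02],[-0.0304,0.006,0],[-0.0304,0.006,0]],"rot":[[0,0,0],[0,0,0],[0,0,0],[0,0,0],[0,0,0],[0,0,0],[0,0,0],[0,0,0],[0,0,0],[0,0,0],[0,0,0],[0,0,0]],"hand":[-1,-1,-1,-1,-1,-1,-1,-1,-1,-1,-1,-1]}' >/dev/null; python3 s.py
python3 -m pendant '{"xyz":[[0.005,-0.001,0],[0.01,-0.002,0],[0.0147,-0.0029,0],[0.0147,-0.0029,0]],"rot":[[0,0,0],[0,0,0],[0,0,0],[0,0,0]],"hand":[-1,-1,-1,-1]}' >/dev/null; python3 s.py
for i in 1 2 3 4 5; do python3 -m pendant '{"xyz":[[0.00196,-0.0004,0],[0.00196,-0.0004,0]],"rot":[[0,0,0],[0,0,0]],"hand":[-1,-1]}' >/dev/null; python3 s.py; done
```

```text
t 22.55 org pos mm [-132.3  -74.3] z 0.1329 F org [-0.47 -0.67] -0.25
t 23.05 org pos mm [-116.9  -73.9] z 0.1346 F org [-0.04  0.05] 0.87
t 23.3 org pos mm [-116.2  -74. ] z 0.1342 F org [-2.84  0.6 ] 2.24
t 23.55 org pos mm [-115.2  -74.1] z 0.1341 F org [-5.2   0.71] 4.73
t 23.8 org pos mm [-113.8  -74.2] z 0.1341 F org [-5.56 -0.06] 5.9
t 24.05 org pos mm [-112.   -74.2] z 0.1341 F org [-5.9   0.82] 5.26
t 24.3 org pos mm [-111.5  -74.3] z 0.1339 F org [-8.99  1.1 ] 6.74
```

```bash
for i in 1 2 3; do python3 -m pendant '{"xyz":[[0.00196,-0.0004,0],[0.00196,-0.0004,0]],"rot":[[0,0,0],[0,0,0]],"hand":[-1,-1]}' >/dev/null; python3 s.py; done
```

```text
t 24.55 org pos mm [-111.4  -74.4] z 0.1338 F org [-12.34   0.26] 9.01
t 24.8 org pos mm [-111.3  -74.4] z 0.1336 F org [-16.49   0.56] 11.24
t 25.05 org pos mm [-111.3  -74.5] z 0.1334 F org [-19.27   1.4 ] 13.38
```

```bash
python3 -m pendant '{"xyz":[[-0.01,0.002,0],[-0.02,0.004,0],[-0.0304,0.006,0],[-0.0304,0.006,0.02],[-0.0304,0.006,0.045],[-0.0304,0.006,0.045],[-0.008,0.0016,0.045],[0.0157,-0.0031,0.045],[0.0157,-0.0031,0.045],[0.0157,-0.0031,0.02],[0.0157,-0.0031,0],[0.0157,-0.0031,0]],"rot":[[0,0,0],[0,0,0],[0,0,0],[0,0,0],[0,0,0],[0,0,0],[0,0,0],[0,0,0],[0,0,0],[0,0,0],[0,0,0],[0,0,0]],"hand":[-1,-1,-1,-1,-1,-1,-1,-1,-1,-1,-1,-1]}' >/dev/null; python3 s.py
python3 -m pendant '{"xyz":[[-0.004,0.0008,0],[-0.0078,0.0015,0],[-0.0078,0.0015,0]],"rot":[[0,0,0],[0,0,0],[0,0,0]],"hand":[-1,-1,-1]}' >/dev/null; python3 s.py
for i in 1 2 3; do python3 -m pendant '{"xyz":[[-0.00196,0.0004,0],[-0.00196,0.0004,0]],"rot":[[0,0,0],[0,0,0]],"hand":[-1,-1]}' >/dev/null; python3 s.py; done
```

```text
t 26.55 org pos mm [-87.7 -74.5] z 0.1327 F org [ 0.45 -0.36] -0.3
t 26.925 org pos mm [-93.3 -74. ] z 0.135 F org [-0.37 -0.37] 1.25
t 27.175 org pos mm [-94.6 -74. ] z 0.1347 F org [0.84 0.49] 0.43
t 27.425 org pos mm [-96.4 -74. ] z 0.1346 F org [ 2.86 -0.3 ] 0.75
t 27.675 org pos mm [-98.3 -74. ] z 0.1345 F org [ 3.7  -0.01] 0.09
```

```bash
for i in 1 2 3 4; do python3 -m pendant '{"xyz":[[-0.0002,0,0],[-0.0002,0,0],[-0.0002,0,0]],"rot":[[0,0,0],[0,0,0],[0,0,0]],"hand":[-1,-1,-1]}' >/dev/null; python3 s.py; done
```

```text
t 28.05 org pos mm [-98.9 -74. ] z 0.1344 F org [4.6  0.01] -0.1
t 28.425 org pos mm [-99.3 -74.1] z 0.1344 F org [3.93 0.2 ] 0.81
t 28.8 org pos mm [-99.5 -74. ] z 0.1344 F org [5.53 0.32] 1.38
t 29.175 org pos mm [-99.7 -74. ] z 0.1344 F org [4.87 0.69] 1.67
```

Right holds too. Release, lift clear and check.

```bash
python3 -m pendant '{"xyz":[[0.008,-0.0016,0],[0.0155,-0.0031,0],[0.0155,-0.0031,0],[0.0155,-0.0031,0.03],[0.0155,-0.0031,0.08],[0.0155,-0.0031,0.13],[-0.04,0.0,0.16],[-0.09,0,0.16],[-0.14,0,0.16],[-0.14,0,0.16],[-0.14,0,0.16],[-0.14,0,0.16]],"rot":[[0,0,0],[0,0,0],[0,0,0],[0,0,0],[0,0,0],[0,0,0],[0,0,0],[0,0,0],[0,0,0],[0,0,0],[0,0,0],[0,0,0]],"hand":[-1,-1,-1,-1,-1,-1,-1,-1,-1,-1,-1,-1]}'
python3 - <<'E'
from h import *
o=[]
for n,(x,y) in dict(top=(140,110),scene=(230,110)).items():
    a=cv2.imread(f"pics/{n}1.png"); b=bot.camera(n)["image"]
    o.append(np.hstack([cv2.resize(i[y:y+180,x:x+260],None,fx=1.5,fy=1.5) for i in (b,cv2.absdiff(a,b))]))
    for q in ("succulent","figurine_case","mouse","figurine","left_lip"): print(n,q,[(round(r["confidence"],2),np.round(r["box"]).tolist()) for r in bot.cut_out(n,q)[:2]])
cv2.imwrite("pics/end.png",np.vstack(o))
E
```

```text
time: 30.68
position: [0.395, 0.0377, 0.2942]
tool_rot: [-180.0, -0.0, -11.1]
force: [0.6, 0.5, 0.1]
grip_width: -0.0
top succulent [(0.87, [388.0, 213.0, 37.0, 38.0])]
top figurine_case [(0.97, [199.0, 182.0, 46.0, 41.0])]
top mouse [(0.91, [265.0, 259.0, 39.0, 54.0])]
top figurine [(0.64, [345.0, 172.0, 12.0, 18.0]), (0.3, [321.0, 236.0, 41.0, 13.0])]
top left_lip [(0.54, [254.0, 226.0, 42.0, 15.0])]
scene succulent [(0.72, [282.0, 264.0, 36.0, 43.0])]
scene figurine_case [(0.59, [403.0, 158.0, 36.0, 28.0]), (0.36, [335.0, 151.0, 32.0, 26.0])]
scene mouse [(0.65, [313.0, 169.0, 31.0, 28.0])]
scene figurine [(0.56, [332.0, 223.0, 18.0, 22.0]), (0.28, [280.0, 264.0, 40.0, 44.0])]
scene left_lip [(0.55, [337.0, 154.0, 26.0, 23.0])]
```

View pics/end.png

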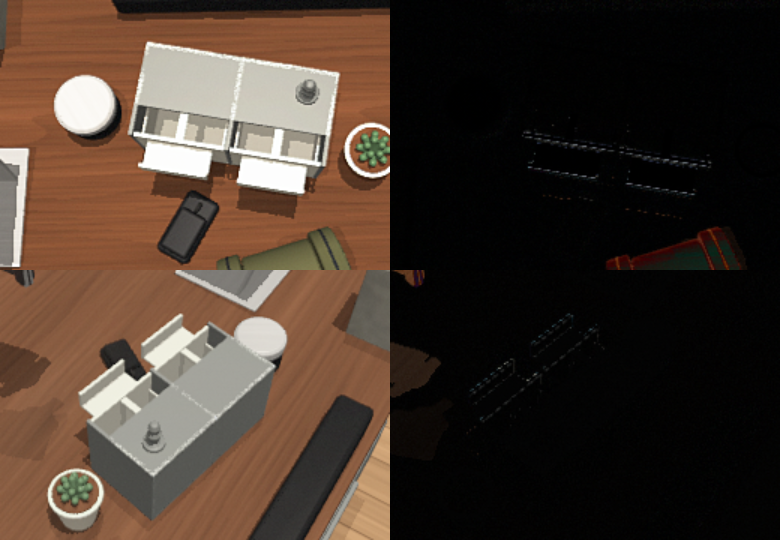

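```bash
python3 -c "
from rig import bot
bot.job_done()"
```

```text
the job is handed in; nothing more can be done
```

Both bins were loose at first, and both now hold a tug. I handed the job in at about 31 s, with no verdict reported.

- **Left bin:** it followed the first tug at under about 1.5 N, opening roughly 15 mm at the lip. I pressed it home to its hard stop at about 18 N. On the second tug it held at 3.7 to 5.1 N for more than a second.
- **Right bin:** it also gave, by roughly 8 mm. I pressed it to its stop at about 19 N, slightly over the 12 to 18 N advised. It then held at 3.9 to 5.5 N for more than a second. At 5.5 N the tug was a little above the 3 to 5 N target, but force readings scatter by about 1 N.
- **Final check:** the arm was lifted clear and both bins looked shut. Compared with the first pictures, the bins differ only by thin edge lines, which I judge to be under a pixel (one pixel is about 2.5 mm). The succulent, case, mouse and figurine show no visible movement.

The bin tilt and lip flex could not be read directly. I judged them from the forces, the fingertip position and the pictures.

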